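Square up the tea bins and scan one label

TASK

Stock check on the tea shelf: slide (do not lift) all three slant-front tea bins straight back until each stands square and flush against the rail at the back of their white board. Then take the barcode scanner, point its window squarely at the middle of the label on the bin with the round lid knob from about 9 cm away, and hold it still for two seconds. Finally set the scanner gently back down, standing with its whole foot on the trivet, and leave everything else where it is.

Things in the scene. Friction and masses are not known exactly. Their poses are not given: they have to be found in the camera images.
- rack: fixed white board on the table, 200 mm deep (x) by 340 wide (y), 18 thick; along its back a rail, front face at x = +85 mm, top 60 mm above the table. Origin: centre of the underside; x towards the rail, z up. The bins stand on it 100 mm apart, 30 to 70 mm forward of the rail, a little crooked. A bin flush with the rail has its origin at x = +45, z = 18 mm.
- bin_knob: loose white slant-front tea bin, 80 mm deep (x) by 70 wide (y), 72 tall plus lid grip, 0.25 kg. Origin: centre of the underside; x to its back, z up. Front face (x = -40 mm) upright for the lowest 40 mm, then slants back at 45 degrees to the top, with a 44 by 30 mm barcode label. Round lid knob, 28 mm across, 14 high, at x = +18 mm (the only round one): the bin to scan.
- bin_bar1: loose white slant-front tea bin, 80 mm deep (x) by 70 wide (y), 72 tall plus lid grip, 0.25 kg. Origin: centre of the underside; x to its back, z up. Front face (x = -40 mm) upright for the lowest 40 mm, then slants back at 45 degrees to the top, with a 44 by 30 mm barcode label. On the lid a straight bar grip, 56 mm along y, 10 thick, 14 high, at x = +18 mm.
- bin_bar2: loose white slant-front tea bin, 80 mm deep (x) by 70 wide (y), 72 tall plus lid grip, 0.25 kg. Origin: centre of the underside; x to its back, z up. Front face (x = -40 mm) upright for the lowest 40 mm, then slants back at 45 degrees to the top, with a 44 by 30 mm barcode label. On the lid a straight bar grip, like bin_bar1; the two are the same.
- label (a point): centre of the label on the knob bin, at (-25, 0, 57) mm in that bin's frame; its z axis points out of the label, forward and up at 45 degrees.
- scanner: loose grey free-standing barcode scanner on the trivet, 0.24 kg, 100 mm tall: round foot 84 mm across, stem, box head 66 mm long (x -33 to +33), 40 wide (y), 34 high (z 66 to 100), gripped across its width from above; nose in front bent 45 degrees down. Origin: centre of the foot's underside; x the way the head looks, z up.
- eye (a point): centre of the scanner's dark window, on the lower front of the nose, at (40.5, 0, 69.5) mm in the scanner's frame; its z axis is the beam, pointing out, forward and 45 degrees down when the scanner is upright (so an upright scanner meets a label squarely).
- trivet: round flat dark silicone trivet fixed to the table, 170 mm across, 6 thick. Origin: centre of the underside.
- teapot: bystander: mustard ceramic teapot, 140 mm across, 122 tall, spout and handle reach 115 mm from the middle; origin under its centre.
- mug: bystander: white mug, 80 mm across without its handle, 90 tall; origin under its centre.
- jar: bystander: small amber jar, 60 mm across, 80 tall; origin under its centre.
- spoon: bystander: spoon lying flat on the table; origin near its middle.
There are look-alikes about, which are no part of the job. What is shaped like the bin_bar1 but yellow is not meant.

How it is judged:
By the outcome, as a careful person would: the job done as asked, in the order asked, and still so for the second after the job is handed in, with the robot touching nothing.
It also fails if it takes over 72 s, if anything falls off the work surface, if the arm or the gripper's body presses on something with over 40 N, if the wrist force passes 120 N, or if a joint passes its speed limit or range.

ROBOT

A 6-joint arm with a two-finger parallel gripper is mounted at the origin on the work surface. World frame = base frame: x ahead of the robot, y to its left, z up, the work surface at z = 0. Lengths are in m, angles in rad, forces in N, time in s.
With the tool pointing down it reaches from about 0.25 to 0.725 m from the base axis. Payload 4 kg.
Tool frame: the origin (TCP) lies at the very end of the fingers, on their centre line; the grasp point (between the pads) lies 19 mm behind it; z points along the fingers, y is the line along which they close (so a half turn about z gives the same grasp; the last joint's range is limited). The gripper opens to 85 mm and grips with 20 to 120 N. Pads are 22 mm wide; open, the fingers measure 114 mm over their backs; the gripper's body (76 mm by 85 mm) begins 54 mm behind the grasp point. The pads swing forward as they close: fully open they stand 13 mm farther back than shut.
Start: joints at [1.23, 0.241, 0.005, 1.335, 0, 1.571], TCP at [0.167, 0.471, 0.231] pointing down, gripper open.
Joint ranges: [-2.72, 2.72], [-1.05, 1.87], [-1.09, 1.28], [-1.99, 2.15], [-1.42, 1.44], [-3.14, 3.14]. Speed limits (rad/s): [2.79, 2.79, 3.14, 3.14, 3.14, 3.14].

INTERFACE

Orientations are given as a unit quaternion [x, y, z, w].
In Python, from workcell import monitor, viewer, job gives the robot as it stands.
- The arm moves only by the tool arm_command, never from a script. Its argument "increments" is a list of rows, each an object of numbers: "dx", "dy", "dz": the shift along the tool's x, y, z in cm; "wx", "wy", "wz": the turn, a rotation vector about the tool's x, y, z in rad; "grip": the finger opening in cm, from 0 to 8.54. In form: [{"dx": .., "dy": .., "dz": .., "wx": .., "wy": .., "wz": .., "grip": ..}, ...]. A call has 1 to 10 rows; each row is the pose to reach, as a shift and turn from the pose commanded when the call began, along the tool's axes at that moment; what a row does not reach only later rows make up. A row lasts 1/10 s, in which the tool goes at most 50 mm and 8.59 degrees, less where a joint would pass 70% of its speed; a pose out of reach is approached as far as the arm can. A call with a gripper value outside its range is refused whole. The fingers move at their own pace and stop on an object; the grip force is fixed at half the most. Time passes only in rows, so rows that repeat a pose let the fingers close. It gives the time, the measured TCP pose, the force, the opening and the grip force at its end, in the units of the state.
- monitor.get_obs(): the state, without advancing time (a new reading comes with each control period).
- viewer.camera(name): name is "scene" or "top"; returns (picture, depth): 384x512x3 uint8, red, green, blue; 384x512 float32, m along the optical axis (not along the pixel's ray), 0 where there is no reading.
- viewer.get_calibration(name): a dict with "fovy" (degrees; the focal length in pixels is half the picture's height over the tangent of half this angle, whatever the lens; pixels are square), "cx", "cy" (the principal point, pixels), "view" (4x4, takes a point from world to camera coordinates). Camera axes: x right, y up, looking along -z (the intrinsics and any distortion apply to the point x, -y, -z); pixel columns grow to the right and rows downward; lengths in m; the calibration is good to about 2 mm. A picture is of the moment at which its call begins. get_calibration takes no time and is no camera call.
- job.job_done(): hands the job in; it is judged then, once.
The state is a dict: "clock": time; "joint_pos": joint angles; "joint_vel": joint speeds; "tau": joint torques, N m; "eef_pos": TCP position; "tool_rot": TCP orientation; "ft_force": force on the tool from outside, world axes, zero at the start; "ft_torque": the same for the moment, N m; "grip_width": finger opening in m; "grasp_force": force on a finger pad.
Only numpy, scipy, OpenCV 4.12 (cv2) and the standard library are available. Lean on these libraries where they do the work, as an engineer would, in place of code of your own. Each camera call takes 0.05 s, during which the arm holds its last target. There are 200 camera calls.

## Working session

There is one attempt and no reset: what is moved stays moved. The work goes in short steps, Python scripts to look and compute and a tool call to move; the robot and the scene stay as the last step left them, time stands still between calls to the robot, and variables do not carry over. Pictures are saved under pics/ and viewed, at most 10 in all, crops included, and the job is handed in when it is done.

Besides the shell and the picture viewer there is one more tool, called as name(argument=value, ...) on one line, values as JSON. arm_command: Moves the arm, as the interface text tells. Its arguments: {"type":"object","properties":{"increments":{"type":"array","items":{"type":"object","properties":{"dx":{"type":"number"},"dy":{"type":"number"},"dz":{"type":"number"},"wx":{"type":"number"},"wy":{"type":"number"},"wz":{"type":"number"},"grip":{"type":"number"}}}}},"required":["increments"]}

```bash
ls; mkdir -p pics
cat > h.py <<'E'
import numpy as np, cv2
from scipy.spatial.transform import Rotation as R
from workcell import monitor, viewer, job
def cloud(name):
    im,d=viewer.camera(name); c=viewer.get_calibration(name)
    f=192/np.tan(np.radians(c['fovy']/2)); v,u=np.mgrid[:384,:512]
    P=np.stack([(u-c['cx'])/f*d,-(v-c['cy'])/f*d,-d,np.ones_like(d)],-1)
    W=P@np.linalg.inv(np.array(c['view'])).T
    W=W[...,:3]; W[d==0]=np.nan
    return im,W,c
E
python3 - <<'E'
from h import *
for n in ['scene','top']:
    im,W,c=cloud(n); cv2.imwrite(f'pics/{n}0.png',im[...,::-1]); np.save(f'{n}0.npy',W); print(c)
print(monitor.get_obs())
E
```

```text
pics
{'fovy': 57.99263514331164, 'cx': 257.01010124832334, 'cy': 186.2782383169675, 'view': array([[-0.64475436,  0.76436386,  0.00630159,  0.4254902 ],
       [-0.41749775, -0.35904842,  0.83473341,  0.14375736],
       [ 0.64030262,  0.5355671 ,  0.55061822, -1.37450943],
       [ 0.        ,  0.        ,  0.        ,  1.        ]])}
{'fovy': 56.61119356358514, 'cx': 254.8051523615825, 'cy': 189.82491338226203, 'view': array([[-9.68977147e-02, -9.95293973e-01,  8.59831566e-04,
        -3.57246923e-02],
       [ 9.74758579e-01, -9.47238185e-02,  2.02170994e-01,
        -5.64420333e-01],
       [-2.01138125e-01,  2.04280354e-02,  9.79349861e-01,
        -1.14614007e+00],
       [ 0.00000000e+00,  0.00000000e+00,  0.00000000e+00,
         1.00000000e+00]])}
{'clock': 0.1, 'joint_pos': array([ 1.22998161e+00,  2.41339228e-01,  3.82505191e-03,  1.33518295e+00,
       -3.76057660e-05,  1.57082079e+00]), 'joint_vel': array([-0.00036807, -0.00181679,  0.00258018,  0.00036034,  0.00200385,
       -0.0001068 ]), 'tau': array([-3.31285200e-04, -3.73138547e+01,  2.53010148e+01,  1.08511603e-02,
       -1.64476160e-05, -6.91050150e-07]), 'eef_pos': array([0.16694594, 0.47069518, 0.23048824]), 'tool_rot': array([ 1.69595780e-01,  9.85513251e-01, -9.39821894e-04, -1.42629974e-04]), 'ft_force': array([-0.00295759, -0.20300809,  0.11081423]), 'ft_torque': array([ 0.02794127, -0.03298497, -0.01068255]), 'grasp_force': 0.0, 'grip_width': 0.08560825016986234}
```

View pics/scene0.png

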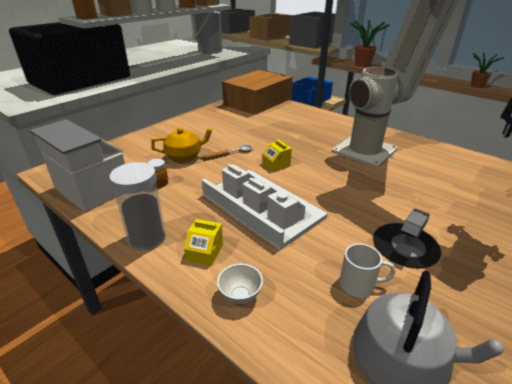

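View pics/top0.png

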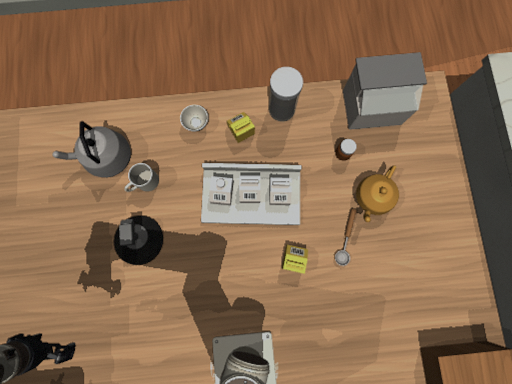

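Run:
```python
from h import *
t=cv2.imread('pics/top0.png'); s=cv2.imread('pics/scene0.png')
a=cv2.resize(t[150:235,190:312],None,fx=5,fy=5,interpolation=cv2.INTER_CUBIC)[:425,:610]
b=cv2.resize(t[205:270,100:170],None,fx=4,fy=4,interpolation=cv2.INTER_CUBIC)
c=cv2.resize(s[195:275,365:455],None,fx=4,fy=4,interpolation=cv2.INTER_CUBIC)
a=cv2.resize(a,(400,280))
o=np.zeros((600,800,3),np.uint8); o[:280,:400]=a; o[280:540,:280]=b; o[280:600,400:760]=c
cv2.imwrite('pics/crop0.png',o)
for n in ['top','scene']:
    W=np.load(n+'0.npy')
    print(n)
    # table level
    X,Y,Z=W[...,0],W[...,1],W[...,2]
    # rail top
    m=(Z>.052)&(Z<.068)&(abs(Y)<.25)&(X>.3)&(X<.75)
    print('tablez',np.nanmedian(Z[(abs(X-.3)<.03)&(abs(Y+.0)<.2)]))
    if n=='top':
        sub=lambda r0,r1,c0,c1: W[r0:r1,c0:c1].reshape(-1,3)
        P=sub(158,228,198,305); P=P[np.isfinite(P[:,0])]
        b=P[(P[:,2]>.012)&(P[:,2]<.024)]; print('board',len(b),cv2.minAreaRect((b[:,:2]*1000).astype(np.float32)),b.mean(0))
        r=P[(P[:,2]>.055)&(P[:,2]<.065)&(P[:,0]>.54)];print('rail',len(r),cv2.minAreaRect((r[:,:2]*1000).astype(np.float32)))
        T=P[(P[:,2]>.084)&(P[:,2]<.097)]
        m=((W[...,2]>.084)&(W[...,2]<.11)).astype(np.uint8); m[:158]=0;m[228:]=0;m[:,:198]=0;m[:,305:]=0
        k,l,st,ce=cv2.connectedComponentsWithStats(m)
        for i in range(1,k):
            q=W[l==i]; 
            if len(q)>20:
                top=q[(q[:,2]>.098)];lid=q
                print('bin',len(q),q.mean(0),cv2.minAreaRect((q[:,:2]*1000).astype(np.float32)), 'grip',len(top),top.mean(0))
    m=((Z>.02)&(Z<.2)&(X>.1)&(X<.45)&(Y>.2)&(Y<.6))
    print('sc',m.sum())
    h=W[m&(Z>.08)]; print('zmax',[ (lo,((h[:,2]>lo)&(h[:,2]<lo+.005)).sum()) for lo in np.arange(.08,.13,.005)])
    hh=h[(h[:,2]>.1)&(h[:,2]<.112)]
    if len(hh)>5: print(len(hh),hh.mean(0),cv2.minAreaRect((hh[:,:2]*1000).astype(np.float32)))
```

```text
top
tablez 0.0013413846942493812
board 3315 ((545.5529174804688, -73.35543823242188), (339.5743713378906, 186.88917541503906), 83.15929412841797) [ 0.53134054 -0.07451664  0.019128  ]
rail 432 ((589.9153442382812, -79.57560729980469), (335.7721252441406, 126.49755859375), 84.2099838256836)
bin 352 [ 0.57351964 -0.07223181  0.09257979] ((573.66845703125, -72.28677368164062), (66.31007385253906, 60.004783630371094), 84.32405853271484) grip 50 [ 0.57963327 -0.07322239  0.10472703]
bin 360 [0.57823244 0.02250793 0.09277201] ((576.8966674804688, 22.99126434326172), (70.17243194580078, 61.363502502441406), 78.27539825439453) grip 56 [0.58385814 0.02139459 0.10448704]
bin 363 [ 0.55729582 -0.17383677  0.09285838] ((556.7697143554688, -174.23756408691406), (71.00011444091797, 57.75542068481445), 80.51040649414062) grip 53 [ 0.56311248 -0.17516267  0.10487918]
sc 216
zmax [(np.float64(0.08), np.int64(7)), (np.float64(0.085), np.int64(5)), (np.float64(0.09000000000000001), np.int64(9)), (np.float64(0.09500000000000001), np.int64(8)), (np.float64(0.10000000000000002), np.int64(54)), (np.float64
[... 310 characters left out ...]
 (41.30485916137695, 35.031166076660156), 86.94585418701172)
scene
tablez 2.7114122976734656e-05
sc 170
zmax [(np.float64(0.08), np.int64(3)), (np.float64(0.085), np.int64(4)), (np.float64(0.09000000000000001), np.int64(4)), (np.float64(0.09500000000000001), np.int64(2)), (np.float64(0.10000000000000002), np.int64(27)), (np.float64(0.10500000000000002), np.int64(111)), (np.float64(0.11000000000000003), np.int64(0)), (np.float64(0.11500000000000003), np.int64(0)), (np.float64(0.12000000000000004), np.int64(0)), (np.float64(0.12500000000000006), np.int64(0))]
138 [0.43241309 0.33675925 0.10572976] ((430.1980285644531, 335.63330078125), (39.1998291015625, 39.80421829223633), 3.1177008152008057)
```

View pics/crop0.png

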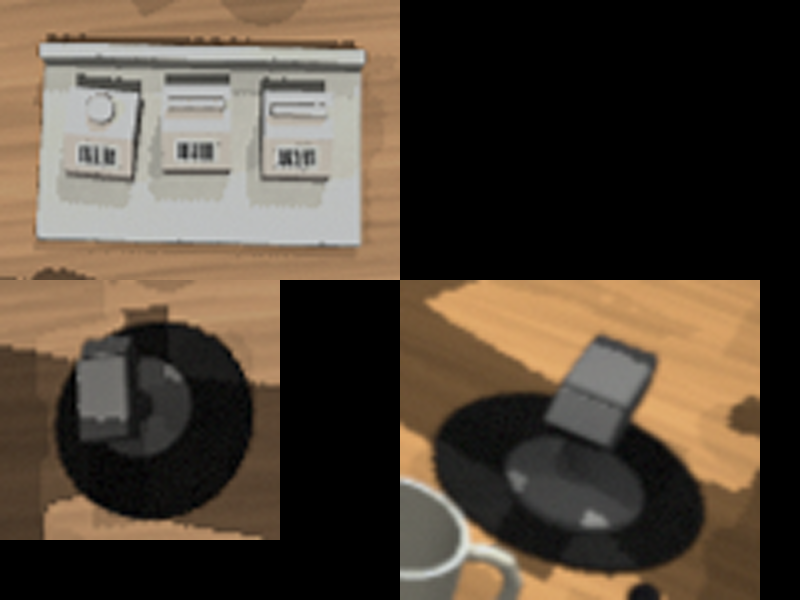

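```bash
cat >> h.py <<'E'
def rect(q):
    q=q[np.isfinite(q[:,0])]; (c,s,a)=cv2.minAreaRect((q[:,:2]*1000).astype(np.float32))
    p=np.linalg.svd(q[:,:2]-q[:,:2].mean(0))[2][0] if len(q)<4000 else [0,0]
    return len(q),np.round(q.mean(0)*1000,1),np.round(c,1),np.round(s,1),round(a,1),'pca',round(float(np.degrees(np.arctan2(p[1],p[0])))%180,1)
E
python3 - <<'E'
from h import *
for n in ['top','scene']:
    W=np.load(n+'0.npy'); X,Y,Z=np.moveaxis(W,-1,0); print(n)
    m=(X>.35)&(X<.52)&(Y>.27)&(Y<.4)
    print('head',rect(W[m&(Z>.1)&(Z<.112)]))
    tr=(X>.25)&(X<.6)&(Y>.15)&(Y<.5)
    print('foot',rect(W[tr&(Z>.0125)&(Z<.03)]))
    im=cv2.imread(f'pics/{n}0.png'); dark=im.max(-1)<35
    print('triv',rect(W[tr&dark&(Z>.0)&(Z<.010)]))
    # rail: band in rack frame about yaw -6
    a=np.radians(-6); u=np.array([np.cos(a),np.sin(a)]); w=np.array([-u[1],u[0]])
    S=(X-.54)*u[0]+(Y+.075)*u[1]; V=(X-.54)*w[0]+(Y+.075)*w[1]
    r=(abs(V)<.17)&(S>.06)&(S<.13)&(Z>.056)&(Z<.066)
    print('rail',rect(W[r]))
    b=(abs(V)<.19)&(abs(S)<.13)&(Z>.014)&(Z<.024)
    print('board',rect(W[b]))
    for lo in (-.17,-.05,.05):
        m=(V>lo)&(V<lo+.12)&(abs(S)<.1)
        g=m&(Z>.099)&(Z<.110)&(S>-.05); l=m&(Z>.086)&(Z<.096)
        print('grip',rect(W[g]),'\n   lid',rect(W[l]))
E
```

```text
top
head (281, array([448.1, 331.6, 106.1]), array([449.4, 331.6]), array([41.1, 69.8]), 87.8, 'pca', 1.0)
foot (222, array([442.6, 316.4,  16.9]), array([422.5, 325.6]), array([108.3, 121.6]), 34.5, 'pca', 166.6)
triv (1117, array([422.2, 312.5,   6.1]), array([432.9, 321.4]), array([160.6, 166.8]), 37.7, 'pca', 133.4)
rail (416, array([643.5, -84.3,  61. ]), array([643.8, -85. ]), array([336. ,  16.6]), 83.2, 'pca', 83.2)
board (3260, array([531.5, -75. ,  19.2]), array([545.6, -73.4]), array([339.6, 186.8]), 83.2, 'pca', 84.0)
grip (53, array([ 563.1, -175.2,  104.9]), array([ 563.5, -174.6]), array([55.3,  8. ]), 83.7, 'pca', 83.6) 
   lid (291, array([ 556.9, -173.4,   90.9]), array([ 556.8, -174.2]), array([71. , 57.8]), 80.5, 'pca', 80.2)
grip (50, array([579.6, -73.2, 104.7]), array([579.6, -73.2]), array([52.2,  7.4]), 83.9, 'pca', 84.1) 
   lid (305, array([573.9, -67.8,  90.8]), array([576.5, -57.7]), array([95.8, 57.2]), 84.3, 'pca', 81.7)
grip (55, array([584.1,  21.5, 104.6]), array([584.6,  21.5]), array([24.5, 24.7]), 21.5, 'pca', 86.3) 
   lid (282, array([578.7,  22
[... 547 characters left out ...]
y([551.7, -71.1]), array([342.3, 203.2]), 83.3, 'pca', 85.2)
grip (43, array([ 565. , -169.2,  103. ]), array([ 564. , -169.7]), array([54.5, 11.3]), 81.5, 'pca', 82.0) 
   lid (161, array([ 566.1, -166.9,   89.9]), array([ 559.6, -171.3]), array([73.6, 50.7]), 82.6, 'pca', 95.3)
grip (53, array([581.1, -68.4, 102.6]), array([580.1, -70.9]), array([55. , 10.6]), 84.5, 'pca', 84.9) 
   lid (203, array([583.5, -63. ,  89.8]), array([579.2, -57.4]), array([96.7, 50.2]), 83.9, 'pca', 93.5)
grip (59, array([585.6,  26.1, 103.2]), array([585.3,  25.3]), array([25.5, 25.9]), 85.5, 'pca', 28.2) 
   lid (231, array([587.4,  29.9,  89.7]), array([582.3,  24.8]), array([72.7, 51.6]), 79.1, 'pca', 89.9)
```

```bash
cat >> h.py <<'E'
RC=np.array([551.8,-72.6]); YAW=-6.8
def rk(S,V): a=np.radians(YAW); return RC+S*np.array([np.cos(a),np.sin(a)])+V*np.array([-np.sin(a),np.cos(a)])
def delta(x,y,z,yaw):
    """target TCP mm; tool down with tool x at world angle yaw+180"""
    o=monitor.get_obs(); q=R.from_quat(o['tool_rot']); T=R.from_euler('z',yaw,degrees=True)*R.from_matrix(np.diag([-1,1,-1]))
    print('d cm',np.round(q.inv().apply(np.array([x,y,z])-o['eef_pos']*1000)/10,2),'w',np.round((q.inv()*T).as_rotvec(),3))
E
python3 - <<'E'
from h import *
p=rk(-62,100);print(p);delta(*p,150,YAW)
E
```

```text
[502.07653533  34.03759685]
d cm [-46.18 -29.94   8.11] w [-0.002 -0.    -0.222]
```

arm_command(increments=[{"dx": -4.6,"dy": -3,"dz": 0.3,"wz": -0.05,"grip": 3.5},{"dx": -9.2,"dy": -6,"dz": 0.6,"wz": -0.1,"grip": 3.5},{"dx": -13.8,"dy": -9,"dz": 0.9,"wz": -0.15,"grip": 3.5},{"dx": -18.4,"dy": -12,"dz": 1.2,"wz": -0.2,"grip": 3.5},{"dx": -23,"dy": -15,"dz": 2,"wz": -0.222,"grip": 3.5},{"dx": -27.6,"dy": -18,"dz": 3,"wz": -0.222,"grip": 3.5},{"dx": -32.2,"dy": -21,"dz": 4,"wz": -0.222,"grip": 3.5},{"dx": -36.8,"dy": -24,"dz": 5,"wz": -0.222,"grip": 3.5},{"dx": -41.4,"dy": -27,"dz": 6.5,"wz": -0.222,"grip": 3.5},{"dx": -46.2,"dy": -29.9,"dz": 8.1,"wz": -0.222,"grip": 3.5}])

```text
validation failed for argument at $.in...
```

Run:
```python
from h import *
o=monitor.get_obs();print(o['clock'],o['eef_pos'],o['ft_force'],o['grip_width'])
p=rk(-62,100);delta(*p,34,YAW)
```

```text
0.1 [0.16694594 0.47069518 0.23048824] [-0.00295759 -0.20300809  0.11081423] 0.08560825016986234
d cm [-46.18 -29.91  19.71] w [-0.002 -0.    -0.222]
```

arm_command(increments=[{"dx": -4.6,"dy": -3.0,"dz": 0.3,"wx": 0.0,"wy": 0.0,"wz": -0.05,"grip": 3.5},{"dx": -9.2,"dy": -6.0,"dz": 0.6,"wx": 0.0,"wy": 0.0,"wz": -0.1,"grip": 3.5}])

```text
clock: 0.3
eef_pos: [0.2275, 0.3914, 0.225]
tool_rot: [0.117, 0.993, -0.001, -0.0]
ft_force: [1.6, -0.3, -0.2]
grip_width: 0.0591
grasp_force: 0.0
```

Run:
```python
from h import *
p=rk(-62,100);delta(*p,34,YAW)
```

```text
d cm [-35.02 -28.35  19.13] w [-0.001 -0.    -0.116]
```

arm_command(increments=[{"dx": -3.4,"dy": -2.7,"dz": 0.3,"wx": 0.0,"wy": 0.0,"wz": -0.06,"grip": 3.5},{"dx": -6.9,"dy": -5.5,"dz": 0.6,"wx": 0.0,"wy": 0.0,"wz": -0.12,"grip": 3.5},{"dx": -10.3,"dy": -8.2,"dz": 1.0,"wx": 0.0,"wy": 0.0,"wz": -0.12,"grip": 3.5},{"dx": -13.8,"dy": -11.0,"dz": 1.5,"wx": 0.0,"wy": 0.0,"wz": -0.12,"grip": 3.5},{"dx": -17.2,"dy": -13.7,"dz": 2.5,"wx": 0.0,"wy": 0.0,"wz": -0.12,"grip": 3.5},{"dx": -20.6,"dy": -16.5,"dz": 4.0,"wx": 0.0,"wy": 0.0,"wz": -0.12,"grip": 3.5},{"dx": -24.1,"dy": -19.2,"dz": 5.5,"wx": 0.0,"wy": 0.0,"wz": -0.12,"grip": 3.5},{"dx": -27.5,"dy": -22.0,"dz": 7.0,"wx": 0.0,"wy": 0.0,"wz": -0.12,"grip": 3.5},{"dx": -31.0,"dy": -24.7,"dz": 8.5,"wx": 0.0,"wy": 0.0,"wz": -0.12,"grip": 3.5},{"dx": -34.4,"dy": -27.5,"dz": 10.0,"wx": 0.0,"wy": 0.0,"wz": -0.12,"grip": 3.5}])

```text
clock: 1.3
eef_pos: [0.4969, 0.0411, 0.1249]
tool_rot: [0.06, 0.998, 0.0, -0.0]
ft_force: [0.3, 0.6, 1.3]
grip_width: 0.0356
grasp_force: 0.0
```

Run:
```python
from h import *
p=rk(-62,100);delta(*p,34,YAW); p=rk(-6,100);delta(*p,34,YAW)
```

```text
d cm [-0.61 -0.64  9.09] w [ 0.    -0.    -0.002]
d cm [-6.21 -0.63  9.09] w [ 0.    -0.    -0.002]
```

arm_command(increments=[{"dx": 0.0,"dy": 0.0,"dz": 3.0,"wx": 0.0,"wy": 0.0,"wz": 0.0,"grip": 3.5},{"dx": 0.0,"dy": 0.0,"dz": 6.0,"wx": 0.0,"wy": 0.0,"wz": 0.0,"grip": 3.5},{"dx": 0.0,"dy": 0.0,"dz": 8.5,"wx": 0.0,"wy": 0.0,"wz": 0.0,"grip": 3.5},{"dx": 0.0,"dy": 0.0,"dz": 8.9,"wx": 0.0,"wy": 0.0,"wz": 0.0,"grip": 3.5},{"dx": 0.0,"dy": 0.0,"dz": 8.9,"wx": 0.0,"wy": 0.0,"wz": 0.0,"grip": 3.5}])

```text
clock: 1.8
eef_pos: [0.4952, 0.0427, 0.0361]
tool_rot: [0.06, 0.998, -0.0, -0.001]
ft_force: [0.2, -0.7, -0.1]
grip_width: 0.035
grasp_force: 0.0
```

Run:
```python
from h import *
im,W,c=cloud('top');cv2.imwrite('pics/top1.png',cv2.resize(im[145:240,185:315],None,fx=5,fy=5)[...,::-1])
im2,W,c=cloud('scene');cv2.imwrite('pics/s1.png',cv2.resize(im2[130:250,190:340],None,fx=5,fy=5)[...,::-1])
p=rk(-62,100);delta(*p,34,YAW); p=rk(-6,100);delta(*p,34,YAW)
```

```text
d cm [-0.59 -0.83  0.4 ] w [ 0.     0.002 -0.002]
d cm [-6.19 -0.82  0.41] w [ 0.     0.002 -0.002]
```

View pics/s1.png

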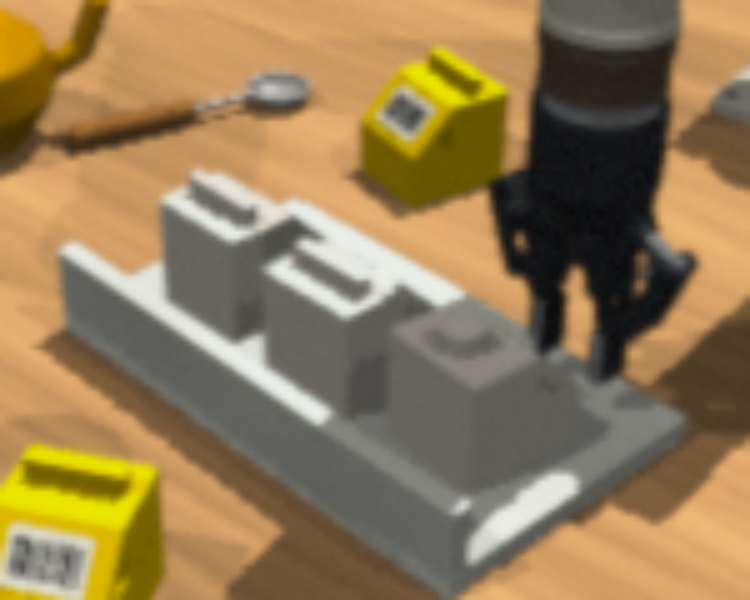

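arm_command(increments=[{"dx": -0.1,"dy": -0.8,"dz": 0.2,"wx": 0.0,"wy": 0.0,"wz": 0.0,"grip": 3.5},{"dx": -0.5,"dy": -0.8,"dz": 0.2,"wx": 0.0,"wy": 0.0,"wz": 0.0,"grip": 3.5},{"dx": -1.0,"dy": -0.8,"dz": 0.2,"wx": 0.0,"wy": 0.0,"wz": 0.0,"grip": 3.5},{"dx": -1.5,"dy": -0.8,"dz": 0.2,"wx": 0.0,"wy": 0.0,"wz": 0.0,"grip": 3.5},{"dx": -2.0,"dy": -0.8,"dz": 0.2,"wx": 0.0,"wy": 0.0,"wz": 0.0,"grip": 3.5},{"dx": -2.5,"dy": -0.8,"dz": 0.2,"wx": 0.0,"wy": 0.0,"wz": 0.0,"grip": 3.5},{"dx": -3.0,"dy": -0.8,"dz": 0.2,"wx": 0.0,"wy": 0.0,"wz": 0.0,"grip": 3.5},{"dx": -3.5,"dy": -0.8,"dz": 0.2,"wx": 0.0,"wy": 0.0,"wz": 0.0,"grip": 3.5},{"dx": -4.0,"dy": -0.8,"dz": 0.2,"wx": 0.0,"wy": 0.0,"wz": 0.0,"grip": 3.5},{"dx": -4.5,"dy": -0.8,"dz": 0.2,"wx": 0.0,"wy": 0.0,"wz": 0.0,"grip": 3.5}])

```text
clock: 2.9
eef_pos: [0.5405, 0.0295, 0.0346]
tool_rot: [0.06, 0.998, 0.0, 0.0]
ft_force: [-1.0, 0.9, -1.3]
grip_width: 0.0349
grasp_force: 0.7
```

Run:
```python
from h import *
p=rk(-6,100);delta(*p,34,YAW)
im,W,c=cloud('scene')
X,Y,Z=np.moveaxis(W,-1,0)
a=np.radians(YAW);S=(X*1000-RC[0])*np.cos(a)+(Y*1000-RC[1])*np.sin(a);V=-(X*1000-RC[0])*np.sin(a)+(Y*1000-RC[1])*np.cos(a)
m=(abs(V-100)<50)&(S>-20)&(S<100)&(Z>.085)&(Z<.096);print(rect(np.stack([S,V,Z*1e3],-1)[m]/1e3))
```

```text
d cm [-1.73 -0.    0.06] w [ 0.     0.    -0.002]
(311, array([ 36.9, 108.4,  89.6]), array([ 25.4, 100.3]), array([86.8, 97.4]), 0.2, 'pca', 24.5)
```

Continue slowly to contact with the rail.

arm_command(increments=[{"dx": -0.5,"dy": 0.0,"dz": 0.0,"wx": 0.0,"wy": 0.0,"wz": 0.0,"grip": 3.5},{"dx": -0.9,"dy": 0.0,"dz": 0.0,"wx": 0.0,"wy": 0.0,"wz": 0.0,"grip": 3.5},{"dx": -1.2,"dy": 0.0,"dz": 0.0,"wx": 0.0,"wy": 0.0,"wz": 0.0,"grip": 3.5},{"dx": -1.4,"dy": 0.0,"dz": 0.0,"wx": 0.0,"wy": 0.0,"wz": 0.0,"grip": 3.5},{"dx": -1.4,"dy": 0.0,"dz": 0.0,"wx": 0.0,"wy": 0.0,"wz": 0.0,"grip": 3.5}])

```text
clock: 3.45
eef_pos: [0.5544, 0.0277, 0.0349]
tool_rot: [0.06, 0.998, -0.0, 0.0]
ft_force: [-0.8, 0.3, -1.1]
grip_width: 0.0347
grasp_force: 0.3
```

arm_command(increments=[{"dx": -0.2,"dy": 0.0,"dz": 0.0,"wx": 0.0,"wy": 0.0,"wz": 0.0,"grip": 3.5},{"dx": -0.4,"dy": 0.0,"dz": 0.0,"wx": 0.0,"wy": 0.0,"wz": 0.0,"grip": 3.5},{"dx": -0.4,"dy": 0.0,"dz": 0.0,"wx": 0.0,"wy": 0.0,"wz": 0.0,"grip": 3.5}])

```text
clock: 3.75
eef_pos: [0.5569, 0.0273, 0.0348]
tool_rot: [0.06, 0.998, 0.0, -0.001]
ft_force: [-5.0, 0.2, 2.9]
grip_width: 0.0348
grasp_force: 2.4
```

arm_command(increments=[{"dx": -0.1,"dy": 0.0,"dz": 0.0,"wx": 0.0,"wy": 0.0,"wz": 0.0,"grip": 3.5},{"dx": -0.2,"dy": 0.0,"dz": 0.0,"wx": 0.0,"wy": 0.0,"wz": 0.0,"grip": 3.5},{"dx": -0.2,"dy": 0.0,"dz": 0.0,"wx": 0.0,"wy": 0.0,"wz": 0.0,"grip": 3.5}])

```text
clock: 4.05
eef_pos: [0.5569, 0.0273, 0.0348]
tool_rot: [0.06, 0.998, 0.0, -0.003]
ft_force: [-9.9, 1.2, 7.1]
grip_width: 0.0353
grasp_force: 4.9
```

arm_command(increments=[{"dx": 1.5,"dy": 0.0,"dz": 0.0,"wx": 0.0,"wy": 0.0,"wz": 0.0,"grip": 3.5},{"dx": 4.0,"dy": 0.0,"dz": 0.0,"wx": 0.0,"wy": 0.0,"wz": 0.0,"grip": 3.5},{"dx": 5.2,"dy": -1.5,"dz": 0.0,"wx": 0.0,"wy": 0.0,"wz": 0.0,"grip": 3.5},{"dx": 5.2,"dy": -5.5,"dz": 0.0,"wx": 0.0,"wy": 0.0,"wz": 0.0,"grip": 3.5},{"dx": 5.2,"dy": -9.6,"dz": 0.0,"wx": 0.0,"wy": 0.0,"wz": 0.0,"grip": 3.5},{"dx": 4.9,"dy": -9.6,"dz": 0.0,"wx": 0.0,"wy": 0.0,"wz": 0.0,"grip": 3.5},{"dx": 4.5,"dy": -9.6,"dz": 0.0,"wx": 0.0,"wy": 0.0,"wz": 0.0,"grip": 3.5}])

```text
clock: 4.75
eef_pos: [0.5047, -0.064, 0.0354]
tool_rot: [0.062, 0.998, 0.0, 0.001]
ft_force: [0.1, 0.6, 0.5]
grip_width: 0.0351
grasp_force: 0.0
```

Run:
```python
from h import *
p=rk(-6.7,3.6);delta(*p,34,YAW)
im,W,c=cloud('top');cv2.imwrite('pics/top2.png',cv2.resize(im[145:240,185:315],None,fx=5,fy=5,interpolation=2)[...,::-1])
X,Y,Z=np.moveaxis(W,-1,0)
a=np.radians(YAW);S=(X*1000-RC[0])*np.cos(a)+(Y*1000-RC[1])*np.sin(a);V=-(X*1000-RC[0])*np.sin(a)+(Y*1000-RC[1])*np.cos(a)
Q=np.stack([S,V,Z*1e3],-1)/1e3
m=(abs(V-100)<50)&(S>0)&(S<100)&(Z>.085)&(Z<.096);print('lid',rect(Q[m]))
m=(abs(V-100)<50)&(S>0)&(S<100)&(Z>.099)&(Z<.11);print('grip',rect(Q[m]))
m=(abs(V)<165)&(S>60)&(S<130)&(Z>.056)&(Z<.066);print('rail',rect(Q[m]))
```

```text
d cm [-4.11  0.08  0.15] w [ 0.     0.002 -0.005]
lid (201, array([ 54.9, 112.5,  90.5]), array([ 56.5, 109.9]), array([55. , 53.3]), 1.3, 'pca', 15.4)
grip (56, array([ 62.6, 100.9, 104.8]), array([ 62.7, 100.4]), array([23.8, 25.6]), 85.9, 'pca', 5.5)
rail (201, array([ 93. , -37.3,  61.2]), array([93.6, -0.1]), array([324.8,  16.8]), 89.7, 'pca', 89.4)
```

View pics/top2.png

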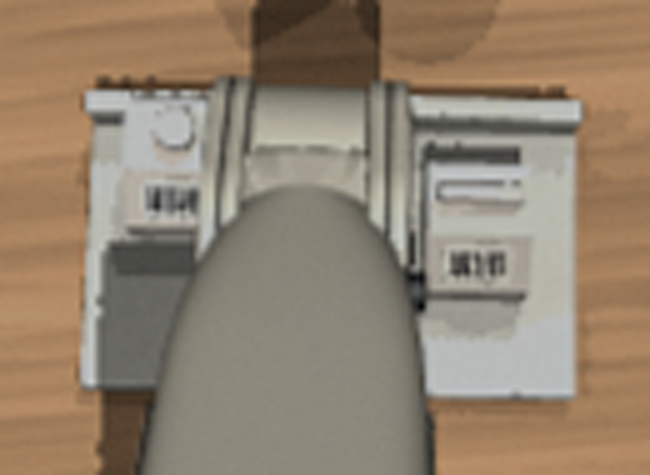

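arm_command(increments=[{"dx": -0.5,"dy": 0.1,"dz": 0.1,"wx": 0.0,"wy": 0.0,"wz": -0.003,"grip": 3.5},{"dx": -1.0,"dy": 0.1,"dz": 0.1,"wx": 0.0,"wy": 0.0,"wz": -0.003,"grip": 3.5},{"dx": -1.5,"dy": 0.1,"dz": 0.1,"wx": 0.0,"wy": 0.0,"wz": -0.003,"grip": 3.5},{"dx": -2.0,"dy": 0.1,"dz": 0.1,"wx": 0.0,"wy": 0.0,"wz": -0.003,"grip": 3.5},{"dx": -2.5,"dy": 0.1,"dz": 0.1,"wx": 0.0,"wy": 0.0,"wz": -0.003,"grip": 3.5},{"dx": -3.0,"dy": 0.1,"dz": 0.1,"wx": 0.0,"wy": 0.0,"wz": -0.003,"grip": 3.5},{"dx": -3.5,"dy": 0.1,"dz": 0.1,"wx": 0.0,"wy": 0.0,"wz": -0.003,"grip": 3.5},{"dx": -3.8,"dy": 0.1,"dz": 0.1,"wx": 0.0,"wy": 0.0,"wz": -0.003,"grip": 3.5},{"dx": -4.1,"dy": 0.1,"dz": 0.1,"wx": 0.0,"wy": 0.0,"wz": -0.003,"grip": 3.5},{"dx": -4.1,"dy": 0.1,"dz": 0.1,"wx": 0.0,"wy": 0.0,"wz": -0.003,"grip": 3.5}])

```text
clock: 5.8
eef_pos: [0.5451, -0.067, 0.0339]
tool_rot: [0.059, 0.998, -0.0, 0.0]
ft_force: [0.1, -1.1, 1.1]
grip_width: 0.0352
grasp_force: 0.1
```

arm_command(increments=[{"dx": -0.2,"dy": 0.0,"dz": 0.0,"wx": 0.0,"wy": 0.0,"wz": 0.0,"grip": 3.5},{"dx": -0.2,"dy": 0.0,"dz": 0.0,"wx": 0.0,"wy": 0.0,"wz": 0.0,"grip": 3.5}])

```text
clock: 6.0
eef_pos: [0.5457, -0.0671, 0.034]
tool_rot: [0.059, 0.998, -0.0, -0.001]
ft_force: [-3.7, 0.2, 3.4]
grip_width: 0.0348
grasp_force: 1.9
```

arm_command(increments=[{"dx": -0.2,"dy": 0.0,"dz": 0.0,"wx": 0.0,"wy": 0.0,"wz": 0.0,"grip": 3.5},{"dx": -0.3,"dy": 0.0,"dz": 0.0,"wx": 0.0,"wy": 0.0,"wz": 0.0,"grip": 3.5},{"dx": -0.3,"dy": 0.0,"dz": 0.0,"wx": 0.0,"wy": 0.0,"wz": 0.0,"grip": 3.5}])

```text
clock: 6.3
eef_pos: [0.5456, -0.067, 0.0338]
tool_rot: [0.059, 0.998, 0.0, -0.003]
ft_force: [-10.8, 0.3, 9.0]
grip_width: 0.0352
grasp_force: 5.4
```

arm_command(increments=[{"dx": 1.5,"dy": 0.0,"dz": 0.0,"wx": 0.0,"wy": 0.0,"wz": 0.0,"grip": 3.5},{"dx": 4.0,"dy": 0.0,"dz": 0.0,"wx": 0.0,"wy": 0.0,"wz": 0.0,"grip": 3.5},{"dx": 5.6,"dy": -1.5,"dz": 0.0,"wx": 0.0,"wy": 0.0,"wz": 0.0,"grip": 3.5},{"dx": 5.6,"dy": -5.5,"dz": 0.0,"wx": 0.0,"wy": 0.0,"wz": 0.0,"grip": 3.5},{"dx": 5.6,"dy": -10.1,"dz": 0.0,"wx": 0.0,"wy": 0.0,"wz": 0.0,"grip": 3.5},{"dx": 5.6,"dy": -10.1,"dz": 0.0,"wx": 0.0,"wy": 0.0,"wz": 0.0,"grip": 3.5},{"dx": 5.6,"dy": -10.1,"dz": 0.0,"wx": 0.0,"wy": 0.0,"wz": 0.0,"grip": 3.5}])

```text
clock: 7.0
eef_pos: [0.4826, -0.1623, 0.0343]
tool_rot: [0.06, 0.998, -0.0, 0.001]
ft_force: [-0.9, -0.5, 0.3]
grip_width: 0.0348
grasp_force: 0.0
```

Run:
```python
from h import *
p=rk(-6.7,-97.5);delta(*p,34,YAW)
```

```text
d cm [-5.14 -0.01  0.04] w [ 0.     0.002 -0.002]
```

arm_command(increments=[{"dx": -0.6,"dy": 0.0,"dz": 0.0,"wx": 0.0,"wy": 0.0,"wz": 0.0,"grip": 3.5},{"dx": -1.1,"dy": 0.0,"dz": 0.0,"wx": 0.0,"wy": 0.0,"wz": 0.0,"grip": 3.5},{"dx": -1.6,"dy": 0.0,"dz": 0.0,"wx": 0.0,"wy": 0.0,"wz": 0.0,"grip": 3.5},{"dx": -2.1,"dy": 0.0,"dz": 0.0,"wx": 0.0,"wy": 0.0,"wz": 0.0,"grip": 3.5},{"dx": -2.6,"dy": 0.0,"dz": 0.0,"wx": 0.0,"wy": 0.0,"wz": 0.0,"grip": 3.5},{"dx": -3.1,"dy": 0.0,"dz": 0.0,"wx": 0.0,"wy": 0.0,"wz": 0.0,"grip": 3.5},{"dx": -3.6,"dy": 0.0,"dz": 0.0,"wx": 0.0,"wy": 0.0,"wz": 0.0,"grip": 3.5},{"dx": -4.1,"dy": 0.0,"dz": 0.0,"wx": 0.0,"wy": 0.0,"wz": 0.0,"grip": 3.5},{"dx": -4.6,"dy": 0.0,"dz": 0.0,"wx": 0.0,"wy": 0.0,"wz": 0.0,"grip": 3.5},{"dx": -4.9,"dy": 0.0,"dz": 0.0,"wx": 0.0,"wy": 0.0,"wz": 0.0,"grip": 3.5}])

```text
clock: 8.0
eef_pos: [0.5312, -0.167, 0.0338]
tool_rot: [0.059, 0.998, -0.0, 0.0]
ft_force: [-0.7, 0.7, -0.8]
grip_width: 0.035
grasp_force: 0.5
```

arm_command(increments=[{"dx": -0.2,"dy": 0.0,"dz": 0.0,"wx": 0.0,"wy": 0.0,"wz": 0.0,"grip": 3.5},{"dx": -0.4,"dy": 0.0,"dz": 0.0,"wx": 0.0,"wy": 0.0,"wz": 0.0,"grip": 3.5},{"dx": -0.4,"dy": 0.0,"dz": 0.0,"wx": 0.0,"wy": 0.0,"wz": 0.0,"grip": 3.5}])

```text
clock: 8.3
eef_pos: [0.5338, -0.1673, 0.0337]
tool_rot: [0.059, 0.998, 0.0, -0.001]
ft_force: [-3.3, 0.3, 1.2]
grip_width: 0.0351
grasp_force: 1.6
```

arm_command(increments=[{"dx": -0.2,"dy": 0.0,"dz": 0.0,"wx": 0.0,"wy": 0.0,"wz": 0.0,"grip": 3.5},{"dx": -0.3,"dy": 0.0,"dz": 0.0,"wx": 0.0,"wy": 0.0,"wz": 0.0,"grip": 3.5},{"dx": -0.3,"dy": 0.0,"dz": 0.0,"wx": 0.0,"wy": 0.0,"wz": 0.0,"grip": 3.5}])

```text
clock: 8.6
eef_pos: [0.5338, -0.1673, 0.0338]
tool_rot: [0.059, 0.998, 0.0, -0.003]
ft_force: [-10.4, 0.8, 7.8]
grip_width: 0.0347
grasp_force: 5.3
```

arm_command(increments=[{"dx": 1.5,"dy": 0.0,"dz": 0.0,"wx": 0.0,"wy": 0.0,"wz": 0.0,"grip": 3.5},{"dx": 5.0,"dy": 0.0,"dz": 0.0,"wx": 0.0,"wy": 0.0,"wz": 0.0,"grip": 3.5},{"dx": 7.0,"dy": 0.0,"dz": -4.0,"wx": 0.0,"wy": 0.0,"wz": 0.0,"grip": 3.5},{"dx": 7.0,"dy": 4.0,"dz": -8.0,"wx": 0.0,"wy": 0.0,"wz": 0.0,"grip": 8.5},{"dx": 7.0,"dy": 8.5,"dz": -12.0,"wx": 0.0,"wy": 0.0,"wz": 0.0,"grip": 8.5},{"dx": 7.0,"dy": 13.0,"dz": -16.0,"wx": 0.0,"wy": 0.0,"wz": 0.0,"grip": 8.5},{"dx": 7.0,"dy": 18.0,"dz": -17.0,"wx": 0.0,"wy": 0.0,"wz": 0.0,"grip": 8.5},{"dx": 7.0,"dy": 23.0,"dz": -17.0,"wx": 0.0,"wy": 0.0,"wz": 0.0,"grip": 8.5},{"dx": 7.0,"dy": 28.0,"dz": -17.0,"wx": 0.0,"wy": 0.0,"wz": 0.0,"grip": 8.5},{"dx": 7.0,"dy": 33.0,"dz": -17.0,"wx": 0.0,"wy": 0.0,"wz": 0.0,"grip": 8.5}])

```text
clock: 9.6
eef_pos: [0.5051, 0.1467, 0.205]
tool_rot: [0.059, 0.998, 0.001, 0.002]
ft_force: [0.7, -0.4, 0.1]
grip_width: 0.0849
grasp_force: 0.0
```

```bash
cat >> h.py <<'E'
def rackf(W):
    X,Y,Z=np.moveaxis(W*1000,-1,0); a=np.radians(YAW)
    return np.stack([(X-RC[0])*np.cos(a)+(Y-RC[1])*np.sin(a),-(X-RC[0])*np.sin(a)+(Y-RC[1])*np.cos(a),Z],-1)/1e3
E
python3 - <<'E'
from h import *
for n in ['top','scene']:
    im,W,c=cloud(n); cv2.imwrite(f'pics/{n}3.png',im[...,::-1]); np.save(f'{n}3.npy',W); Q=rackf(W); S,V,Z=np.moveaxis(Q,-1,0)
    print(n)
    for v in (100,3.6,-97.5):
        m=(abs(V*1e3-v)<48)&(S>0)&(S<.083)
        print('grip',rect(Q[m&(Z>.099)&(Z<.11)]),'\n  lid',rect(Q[m&(Z>.085)&(Z<.096)]))
    m=(abs(V)<.165)&(S>.07)&(S<.12)&(Z>.056)&(Z<.066);print('rail',rect(Q[m]))
p=rk(0,0)
delta(449,334,76,0.9)
delta(449,334,200,0.9)
E
```

```text
top
grip (55, array([ 62.9, 100.8, 105. ]), array([ 63.1, 100.2]), array([27. , 23.1]), 3.9, 'pca', 7.7) 
  lid (270, array([ 54. , 102.1,  90.7]), array([ 54.6, 101.8]), array([70.7, 56.7]), 89.9, 'pca', 94.6)
grip (57, array([ 62.7,   1.4, 104.6]), array([63.4,  0.2]), array([52.6, 11.4]), 89.7, 'pca', 87.9) 
  lid (267, array([54.4, -0.5, 91. ]), array([53.9,  0.2]), array([57.1, 66.6]), 1.4, 'pca', 93.2)
grip (59, array([  62.8, -102.5,  104.8]), array([  62.9, -101.5]), array([ 9.6, 53. ]), 0.8, 'pca', 89.6) 
  lid (260, array([  53.2, -102. ,   90.8]), array([  54.7, -101.6]), array([69.8, 55.8]), 89.2, 'pca', 92.9)
rail (249, array([94.6,  3.7, 61. ]), array([92.8,  0.9]), array([327.6,  15.9]), 90.0, 'pca', 90.0)
scene
grip (63, array([ 63.7, 106.4, 103.1]), array([ 62.1, 105.6]), array([28. , 24.7]), 17.7, 'pca', 36.9) 
  lid (240, array([ 62.6, 110.1,  89.6]), array([ 56.9, 105.2]), array([52.8, 72.4]), 0.7, 'pca', 100.4)
grip (56, array([ 63.5,   5.8, 102.7]), array([63.2,  2.7]), array([10.9, 58.2]), 1.2, 'pca', 90.4) 
  lid (193, array([62.2,  9.4, 89.9]), array([56.6,  2.1]), array([74.4, 52.5]), 89.8, 'pca', 100.5)
grip (42, array([ 63.3, -97.1, 102.6]), array([ 62.6, -98. ]), array([ 9.6, 54.6]), 1.8, 'pca', 91.3) 
  lid (167, array([ 62.4, -90.9,  89.7]), array([ 57., -98.]), array([71.5, 51.8]), 90.0, 'pca', 97.0)
rail (561, array([90.3, 17.9, 59.9]), array([85.7,  0.3]), array([328. ,  30.2]), 89.6, 'pca', 90.0)
d cm [ 7.63 17.58 12.86] w [ 0.004  0.004 -0.125]
d cm [ 7.59 17.63  0.46] w [ 0.004  0.004 -0.125]
```

arm_command(increments=[{"dx": 1.7,"dy": 4.0,"dz": 0.0,"wx": 0.0,"wy": 0.0,"wz": -0.03,"grip": 8.5},{"dx": 3.4,"dy": 8.0,"dz": 0.0,"wx": 0.0,"wy": 0.0,"wz": -0.06,"grip": 8.5},{"dx": 5.1,"dy": 12.0,"dz": 0.0,"wx": 0.0,"wy": 0.0,"wz": -0.1,"grip": 8.5},{"dx": 7.0,"dy": 16.0,"dz": 0.0,"wx": 0.0,"wy": 0.0,"wz": -0.134,"grip": 8.5},{"dx": 7.5,"dy": 17.2,"dz": 0.0,"wx": 0.0,"wy": 0.0,"wz": -0.134,"grip": 8.5},{"dx": 7.5,"dy": 17.2,"dz": 0.0,"wx": 0.0,"wy": 0.0,"wz": -0.134,"grip": 8.5}])

```text
clock: 10.3
eef_pos: [0.4494, 0.3254, 0.2035]
tool_rot: [-0.01, 1.0, 0.0, 0.0]
ft_force: [0.8, -0.2, 0.2]
grip_width: 0.0847
grasp_force: 0.0
```

Run:
```python
from h import *
delta(449,334,76,0.9)
o=monitor.get_obs();print(o['eef_pos'],o['ft_force'])
```

```text
d cm [ 0.03  0.85 12.75] w [0.001 0.001 0.003]
[0.44939355 0.32543002 0.20353144] [ 0.83676007 -0.15217154  0.18249673]
```

arm_command(increments=[{"dx": 0.0,"dy": 0.85,"dz": 2.5,"wx": 0.0,"wy": 0.0,"wz": 0.0,"grip": 8.5},{"dx": 0.0,"dy": 0.85,"dz": 5.5,"wx": 0.0,"wy": 0.0,"wz": 0.0,"grip": 8.5},{"dx": 0.0,"dy": 0.85,"dz": 8.5,"wx": 0.0,"wy": 0.0,"wz": 0.0,"grip": 8.5},{"dx": 0.0,"dy": 0.85,"dz": 11.0,"wx": 0.0,"wy": 0.0,"wz": 0.0,"grip": 8.5},{"dx": 0.0,"dy": 0.85,"dz": 13.0,"wx": 0.0,"wy": 0.0,"wz": 0.0,"grip": 8.5},{"dx": 0.0,"dy": 0.85,"dz": 13.3,"wx": 0.0,"wy": 0.0,"wz": 0.0,"grip": 8.5},{"dx": 0.0,"dy": 0.85,"dz": 13.3,"wx": 0.0,"wy": 0.0,"wz": 0.0,"grip": 8.5}])

```text
clock: 11.0
eef_pos: [0.45, 0.3308, 0.0704]
tool_rot: [-0.007, 1.0, -0.0, -0.0]
ft_force: [0.9, -0.1, -0.2]
grip_width: 0.085
grasp_force: 0.0
```

Run:
```python
from h import *
im,W,c=cloud('scene'); im2,_,_=cloud('top')
o=np.zeros((500,800,3),np.uint8); a=cv2.resize(im[150:275,355:455],(400,500),interpolation=2); b=cv2.resize(im2[190:290,90:170],(400,500),interpolation=2); o[:,:400]=a;o[:,400:]=b
cv2.imwrite('pics/g4.png',o[...,::-1])
```

View pics/g4.png

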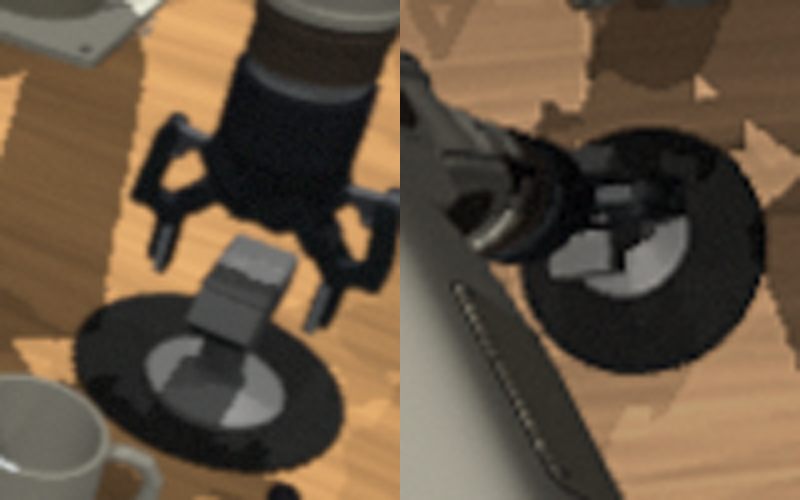

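arm_command(increments=[{"dx": 0.0,"dy": 0.15,"dz": 0.0,"wx": 0.0,"wy": 0.0,"wz": 0.0,"grip": 6.0},{"dx": 0.0,"dy": 0.15,"dz": 0.0,"wx": 0.0,"wy": 0.0,"wz": 0.0,"grip": 4.6},{"dx": 0.0,"dy": 0.15,"dz": 0.0,"wx": 0.0,"wy": 0.0,"wz": 0.0,"grip": 4.3},{"dx": 0.0,"dy": 0.15,"dz": 0.0,"wx": 0.0,"wy": 0.0,"wz": 0.0,"grip": 4.0},{"dx": 0.0,"dy": 0.15,"dz": 0.0,"wx": 0.0,"wy": 0.0,"wz": 0.0,"grip": 3.5},{"dx": 0.0,"dy": 0.15,"dz": 0.0,"wx": 0.0,"wy": 0.0,"wz": 0.0,"grip": 2.5},{"dx": 0.0,"dy": 0.15,"dz": 0.0,"wx": 0.0,"wy": 0.0,"wz": 0.0,"grip": 2.5},{"dx": 0.0,"dy": 0.15,"dz": 0.0,"wx": 0.0,"wy": 0.0,"wz": 0.0,"grip": 2.5}])

```text
clock: 11.9
eef_pos: [0.4498, 0.3344, 0.0712]
tool_rot: [-0.008, 1.0, 0.001, 0.0]
ft_force: [-0.7, -0.5, 5.8]
grip_width: 0.0391
grasp_force: 61.4
```

arm_command(increments=[{"dx": 0.0,"dy": 0.0,"dz": -0.5,"wx": 0.0,"wy": 0.0,"wz": 0.0,"grip": 2.5},{"dx": 0.0,"dy": 0.0,"dz": -1.5,"wx": 0.0,"wy": 0.0,"wz": 0.0,"grip": 2.5},{"dx": 0.0,"dy": 0.0,"dz": -3.0,"wx": 0.0,"wy": 0.0,"wz": 0.0,"grip": 2.5},{"dx": 0.0,"dy": 0.0,"dz": -5.0,"wx": 0.0,"wy": 0.0,"wz": 0.0,"grip": 2.5},{"dx": 0.0,"dy": 0.0,"dz": -8.0,"wx": 0.0,"wy": 0.0,"wz": 0.0,"grip": 2.5},{"dx": 0.0,"dy": 0.0,"dz": -11.0,"wx": 0.0,"wy": 0.0,"wz": 0.0,"grip": 2.5},{"dx": 0.0,"dy": 0.0,"dz": -12.0,"wx": 0.0,"wy": 0.0,"wz": 0.0,"grip": 2.5},{"dx": 0.0,"dy": 0.0,"dz": -12.0,"wx": 0.0,"wy": 0.0,"wz": 0.0,"grip": 2.5}])

```text
clock: 12.7
eef_pos: [0.4503, 0.3344, 0.1921]
tool_rot: [-0.008, 1.0, 0.001, 0.001]
ft_force: [-0.3, 0.4, -2.6]
grip_width: 0.0392
grasp_force: 60.8
```

Run:
```python
from h import *
o=monitor.get_obs();e=o['eef_pos'];print(e,o['ft_force'],o['ft_torque'],R.from_quat(o['tool_rot']).as_matrix().round(3).tolist())
for n in ['scene','top']:
    im,W,c=cloud(n); X,Y,Z=np.moveaxis(W,-1,0)
    m=(np.hypot(X-e[0],Y-e[1])<.13)
    fz=e[2]-.0652
    f=W[m&(Z>fz-.01)&(Z<fz+.018)]; print(n,'foot',rect(f))
    m2=m&(abs(Y-e[1])<.03)&(Z>fz+.05)&(Z<fz+.11); print('head',rect(W[m2]))
    t=m=(X>.3)&(X<.6)&(Y>.18)&(Y<.46)&(Z<.01)&(Z>-.003)&(im.max(-1)<38)
    q=W[t]; h=cv2.convexHull((q[:,:2]*1000).astype(np.float32)); print('triv',cv2.minEnclosingCircle(h),len(q))
    cv2.imwrite(f'pics/{n}5.png',im[...,::-1]); np.save(f'{n}5.npy',W)
p=rk(-84.1,102.5);print(p);
```

```text
[0.45032719 0.33443784 0.19211417] [-0.25724075  0.41039323 -2.58252999] [ 0.03239424 -0.0267682  -0.00232734] [[-1.0, -0.016, 0.003], [-0.016, 1.0, 0.002], [-0.003, 0.002, -1.0]]
scene foot (545, array([460.2, 338.9, 135.6]), array([448.7, 336. ]), array([81.1, 82.1]), 8.3, 'pca', 102.0)
head (685, array([467.8, 336.6, 218.6]), array([457.7, 334.2]), array([59.6, 81.1]), 87.4, 'pca', 6.8)
triv ((437.6142883300781, 328.70733642578125), 83.4771957397461) 1055
top foot (287, array([438.2, 314.4, 134.7]), array([438.7, 318.3]), array([51.9, 83.1]), 58.7, 'pca', 151.7)
head (258, array([445.6, 325.7, 218.3]), array([455. , 327.9]), array([44.9, 83.2]), 89.4, 'pca', 177.1)
triv ((435.7015380859375, 322.70635986328125), 83.14029693603516) 1263
[480.42800752  39.13673832]
```

Run:
```python
from h import *
p=rk(-82.6,103.3);print(p);delta(*p,192,YAW);delta(*p,134.3,YAW)
```

```text
[482.01217896  39.75350477]
d cm [ -2.85 -29.41  -0.25] w [-0.001 -0.002  0.135]
d cm [ -2.86 -29.4    5.52] w [-0.001 -0.002  0.135]
```

arm_command(increments=[{"dx": -0.1,"dy": -1.5,"dz": 0.0,"wx": 0.0,"wy": 0.0,"wz": 0.01,"grip": 2.5},{"dx": -0.4,"dy": -4.5,"dz": 0.0,"wx": 0.0,"wy": 0.0,"wz": 0.03,"grip": 2.5},{"dx": -0.8,"dy": -8.0,"dz": 0.0,"wx": 0.0,"wy": 0.0,"wz": 0.05,"grip": 2.5},{"dx": -1.2,"dy": -12.0,"dz": 0.0,"wx": 0.0,"wy": 0.0,"wz": 0.07,"grip": 2.5},{"dx": -1.6,"dy": -16.0,"dz": 0.0,"wx": 0.0,"wy": 0.0,"wz": 0.09,"grip": 2.5},{"dx": -2.0,"dy": -20.0,"dz": 0.0,"wx": 0.0,"wy": 0.0,"wz": 0.11,"grip": 2.5},{"dx": -2.4,"dy": -24.0,"dz": 0.0,"wx": 0.0,"wy": 0.0,"wz": 0.125,"grip": 2.5},{"dx": -2.7,"dy": -27.0,"dz": 0.0,"wx": 0.0,"wy": 0.0,"wz": 0.135,"grip": 2.5},{"dx": -2.8,"dy": -29.0,"dz": 0.0,"wx": 0.0,"wy": 0.0,"wz": 0.135,"grip": 2.5},{"dx": -2.85,"dy": -29.4,"dz": 0.0,"wx": 0.0,"wy": 0.0,"wz": 0.135,"grip": 2.5}])

```text
clock: 13.8
eef_pos: [0.4812, 0.0374, 0.189]
tool_rot: [0.062, 0.998, -0.001, -0.002]
ft_force: [0.6, 0.7, -2.5]
grip_width: 0.0393
grasp_force: 61.2
```

Run:
```python
from h import *
p=rk(-82.6,103.3);delta(*p,134.3,YAW)
```

```text
d cm [-0.06  0.25  5.47] w [-0.002 -0.003 -0.005]
```

arm_command(increments=[{"dx": -0.05,"dy": 0.2,"dz": 1.5,"wx": 0.0,"wy": 0.0,"wz": -0.004,"grip": 2.5},{"dx": -0.05,"dy": 0.2,"dz": 3.0,"wx": 0.0,"wy": 0.0,"wz": -0.004,"grip": 2.5},{"dx": -0.05,"dy": 0.2,"dz": 4.5,"wx": 0.0,"wy": 0.0,"wz": -0.004,"grip": 2.5},{"dx": -0.05,"dy": 0.2,"dz": 5.3,"wx": 0.0,"wy": 0.0,"wz": -0.004,"grip": 2.5},{"dx": -0.05,"dy": 0.2,"dz": 5.4,"wx": 0.0,"wy": 0.0,"wz": -0.004,"grip": 2.5},{"dx": -0.05,"dy": 0.2,"dz": 5.4,"wx": 0.0,"wy": 0.0,"wz": -0.004,"grip": 2.5}])

```text
clock: 14.4
eef_pos: [0.4832, 0.0425, 0.1364]
tool_rot: [0.057, 0.998, -0.0, -0.0]
ft_force: [0.6, -0.6, -2.2]
grip_width: 0.0391
grasp_force: 61.1
```

Run:
```python
from h import *
p=rk(-82.6,103.3);delta(*p,134.3,YAW)
for n in ['scene','top']:
    im,W,c=cloud(n);Q=rackf(W);S,V,Z=np.moveaxis(Q,-1,0)
    m=(abs(V-.103)<.05)&(abs(S-.063)<.025)&(Z>.099)&(Z<.11);print(n,'knob',rect(Q[m]))
    m=(abs(V-.103)<.07)&(S>-.15)&(S<-.02)
    print('foot',rect(Q[m&(Z>.06)&(Z<.09)]))
    print('headtop',rect(Q[m&(Z>.162)&(Z<.175)]))
    f=Q[m&(Z>.06)&(Z<.09)]; A=np.c_[f[:,:2],np.ones(len(f))]; print('tilt',np.linalg.lstsq(A,f[:,2],rcond=None)[0])
    if n=='scene': cv2.imwrite('pics/s6.png',cv2.resize(im[110:270,210:410],None,fx=4,fy=3.75,interpolation=2)[:600,:800,::-1])
```

```text
d cm [ 0.09 -0.29  0.21] w [-0.    -0.001  0.004]
scene knob (62, array([ 63.6, 106.2, 103.3]), array([ 62.7, 105.9]), array([27.4, 24.7]), 26.4, 'pca', 18.4)
foot (359, array([-75.2, 116.1,  79.6]), array([-82.2, 109.8]), array([76.5, 80.7]), 39.8, 'pca', 125.9)
headtop (214, array([-69.7, 110.5, 168.9]), array([-71.6, 105.5]), array([66.1, 56.4]), 66.3, 'pca', 63.7)
tilt [-0.05566154 -0.03621947  0.07963487]
top knob (55, array([ 62.8, 100.8, 105. ]), array([ 63.1, 100.2]), array([26.5, 23.2]), 4.0, 'pca', 9.9)
foot (84, array([-95.6,  77.7,  81.5]), array([-96.9,  79. ]), array([24.4, 43.4]), 75.0, 'pca', 166.9)
headtop (0, array([nan, nan, nan]), array([0., 0.]), array([0., 0.]), 0.0, 'pca', 0.0)
tilt [0.12038984 0.28511655 0.0709045 ]h.py:13: RuntimeWarning: Mean of empty slice.
  p=np.linalg.svd(q[:,:2]-q[:,:2].mean(0))[2][0] if len(q)<4000 else [0,0]
  ret = um.true_divide(
h.py:14: RuntimeWarning: Mean of empty slice.
  return len(q),np.round(q.mean(0)*1000,1),np.round(c,1),np.round(s,1),round(a,1),'pca',round(float(np.degrees(np.arctan2(p[1],p[0])))%180,1)
```

View pics/s6.png

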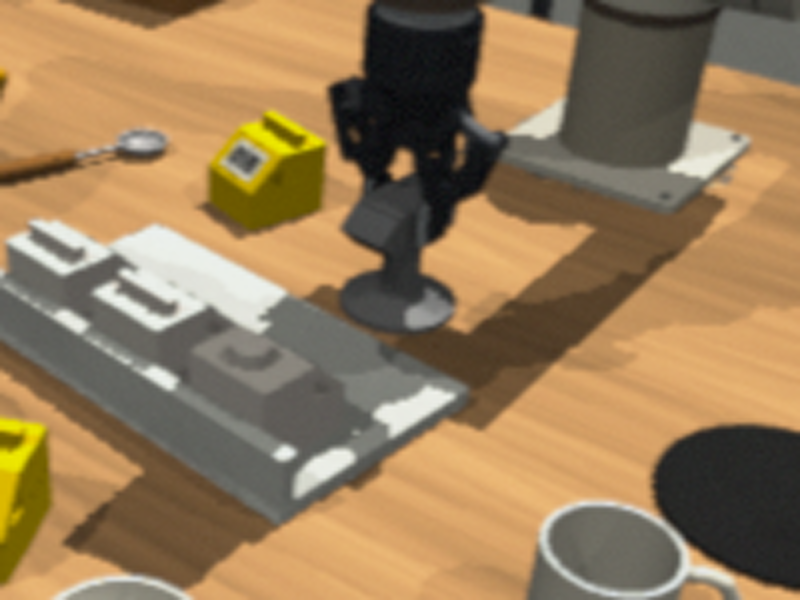

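arm_command(increments=[{"dx": 0.05,"dy": -0.15,"dz": 0.1,"wx": 0.0,"wy": 0.0,"wz": 0.004,"grip": 2.5},{"dx": 0.1,"dy": -0.3,"dz": 0.2,"wx": 0.0,"wy": 0.0,"wz": 0.004,"grip": 2.5},{"dx": 0.1,"dy": -0.3,"dz": 0.2,"wx": 0.0,"wy": 0.0,"wz": 0.004,"grip": 2.5},{"dx": 0.1,"dy": -0.3,"dz": 0.2,"wx": 0.0,"wy": 0.0,"wz": 0.004,"grip": 2.5}])

```text
clock: 14.9
eef_pos: [0.4821, 0.0393, 0.1347]
tool_rot: [0.059, 0.998, 0.0, 0.0]
ft_force: [-0.2, -0.6, -2.5]
grip_width: 0.0394
grasp_force: 61.1
```

Run:
```python
from h import *
p=rk(-82.6,103.3);delta(*p,134.3,YAW)
im,W,c=cloud('scene');np.save('scene7.npy',W)
e=monitor.get_obs()['eef_pos']
for f,(x,y),fz in (('scene0',(.449,.336),.006),('scene5',(.449,.336),.1269),('scene7',(e[0]-.0015,e[1]+.0016),e[2]-.0652)):
    W=np.load(f+'.npy');X,Y,Z=np.moveaxis(W,-1,0)
    r=np.hypot(X-x,Y-y); m=(r<.041)&(r>.02)&(abs(Z-fz-.008)<.012)&(X>x-.01)
    q=W[m]-[x,y,fz]; A=np.c_[q[:,:2],np.ones(len(q))]
    print(f,len(q),np.linalg.lstsq(A,q[:,2],rcond=None)[0].round(4))
    m=(abs(Z-fz-.008)<.010)&(r<.06); print(rect(W[m]))
```

```text
d cm [0.02 0.04 0.04] w [ 0.  0. -0.]
scene0 364 [-0.1505 -0.0091  0.01  ]
(1020, array([460.9, 339.2,  10.5]), array([451.6, 336. ]), array([112.8, 119. ]), 10.3, 'pca', 102.4)
scene5 374 [-0.1092 -0.0139  0.0099]
(545, array([460.2, 338.9, 135.6]), array([448.7, 336. ]), array([81.1, 82.1]), 8.3, 'pca', 102.0)
scene7 216 [-0.1057 -0.0007  0.0096]
(352, array([489.3,  48.7,  77.9]), array([481.4,  43.6]), array([78.9, 83.1]), 32.0, 'pca', 119.8)
```

arm_command(increments=[{"dx": 0.0,"dy": 0.0,"dz": 0.0,"wx": 0.0,"wy": 0.0,"wz": 0.0,"grip": 2.5},{"dx": 0.0,"dy": 0.0,"dz": 0.0,"wx": 0.0,"wy": 0.0,"wz": 0.0,"grip": 2.5},{"dx": 0.0,"dy": 0.0,"dz": 0.0,"wx": 0.0,"wy": 0.0,"wz": 0.0,"grip": 2.5},{"dx": 0.0,"dy": 0.0,"dz": 0.0,"wx": 0.0,"wy": 0.0,"wz": 0.0,"grip": 2.5},{"dx": 0.0,"dy": 0.0,"dz": 0.0,"wx": 0.0,"wy": 0.0,"wz": 0.0,"grip": 2.5},{"dx": 0.0,"dy": 0.0,"dz": 0.0,"wx": 0.0,"wy": 0.0,"wz": 0.0,"grip": 2.5},{"dx": 0.0,"dy": 0.0,"dz": 0.0,"wx": 0.0,"wy": 0.0,"wz": 0.0,"grip": 2.5},{"dx": 0.0,"dy": 0.0,"dz": 0.0,"wx": 0.0,"wy": 0.0,"wz": 0.0,"grip": 2.5},{"dx": 0.0,"dy": 0.0,"dz": 0.0,"wx": 0.0,"wy": 0.0,"wz": 0.0,"grip": 2.5},{"dx": 0.0,"dy": 0.0,"dz": 0.0,"wx": 0.0,"wy": 0.0,"wz": 0.0,"grip": 2.5}])

```text
clock: 15.95
eef_pos: [0.4821, 0.0394, 0.1345]
tool_rot: [0.059, 0.998, -0.0, 0.0]
ft_force: [0.0, 0.0, -2.3]
grip_width: 0.0391
grasp_force: 61.1
```

arm_command(increments=[{"dx": 0.0,"dy": 0.0,"dz": 0.0,"wx": 0.0,"wy": 0.0,"wz": 0.0,"grip": 2.5},{"dx": 0.0,"dy": 0.0,"dz": 0.0,"wx": 0.0,"wy": 0.0,"wz": 0.0,"grip": 2.5},{"dx": 0.0,"dy": 0.0,"dz": 0.0,"wx": 0.0,"wy": 0.0,"wz": 0.0,"grip": 2.5},{"dx": 0.0,"dy": 0.0,"dz": 0.0,"wx": 0.0,"wy": 0.0,"wz": 0.0,"grip": 2.5},{"dx": 0.0,"dy": 0.0,"dz": 0.0,"wx": 0.0,"wy": 0.0,"wz": 0.0,"grip": 2.5},{"dx": 0.0,"dy": 0.0,"dz": 0.0,"wx": 0.0,"wy": 0.0,"wz": 0.0,"grip": 2.5},{"dx": 0.0,"dy": 0.0,"dz": 0.0,"wx": 0.0,"wy": 0.0,"wz": 0.0,"grip": 2.5},{"dx": 0.0,"dy": 0.0,"dz": 0.0,"wx": 0.0,"wy": 0.0,"wz": 0.0,"grip": 2.5},{"dx": 0.0,"dy": 0.0,"dz": 0.0,"wx": 0.0,"wy": 0.0,"wz": 0.0,"grip": 2.5},{"dx": 0.0,"dy": 0.0,"dz": 0.0,"wx": 0.0,"wy": 0.0,"wz": 0.0,"grip": 2.5}])

```text
clock: 16.95
eef_pos: [0.4821, 0.0394, 0.1345]
tool_rot: [0.059, 0.998, -0.0, 0.0]
ft_force: [0.0, -0.0, -2.4]
grip_width: 0.0394
grasp_force: 61.1
```

arm_command(increments=[{"dx": 0.0,"dy": 0.0,"dz": 0.0,"wx": 0.0,"wy": 0.0,"wz": 0.0,"grip": 2.5},{"dx": 0.0,"dy": 0.0,"dz": 0.0,"wx": 0.0,"wy": 0.0,"wz": 0.0,"grip": 2.5},{"dx": 0.0,"dy": 0.0,"dz": 0.0,"wx": 0.0,"wy": 0.0,"wz": 0.0,"grip": 2.5},{"dx": 0.0,"dy": 0.0,"dz": 0.0,"wx": 0.0,"wy": 0.0,"wz": 0.0,"grip": 2.5},{"dx": 0.0,"dy": 0.0,"dz": 0.0,"wx": 0.0,"wy": 0.0,"wz": 0.0,"grip": 2.5},{"dx": 0.0,"dy": 0.0,"dz": 0.0,"wx": 0.0,"wy": 0.0,"wz": 0.0,"grip": 2.5}])

```text
clock: 17.55
eef_pos: [0.4821, 0.0394, 0.1345]
tool_rot: [0.059, 0.998, -0.0, -0.0]
ft_force: [-0.8, 0.7, -2.0]
grip_width: 0.0392
grasp_force: 61.1
```

Run:
```python
from h import *
im,W,c=cloud('scene'); np.save('scene8.npy',W)
X,Y,Z=np.moveaxis(W,-1,0)
for f in ('scene8',):
    t=(X>.3)&(X<.6)&(Y>.18)&(Y<.46)&(Z<.010)&(Z>.002)&(im.max(-1)<45)
    k,l,st,ce=cv2.connectedComponentsWithStats(t.astype(np.uint8)); i=1+st[1:,4].argmax()
    q=W[l==i]; print(cv2.minEnclosingCircle((q[:,:2]*1000).astype(np.float32)),rect(q))
delta(438.5,325,192,0.0)
```

```text
((438.6947021484375, 327.6720886230469), 82.7328872680664) (2068, array([442.7, 330.2,   6. ]), array([438.6, 327.8]), array([160.4, 162.9]), 68.2, 'pca', 177.0)
d cm [ 7.72 27.84 -5.75] w [-0.     0.    -0.119]
```

arm_command(increments=[{"dx": 0.5,"dy": 0.5,"dz": -1.5,"wx": 0.0,"wy": 0.0,"wz": 0.0,"grip": 2.5},{"dx": 1.2,"dy": 2.5,"dz": -3.5,"wx": 0.0,"wy": 0.0,"wz": -0.015,"grip": 2.5},{"dx": 2.0,"dy": 6.0,"dz": -5.0,"wx": 0.0,"wy": 0.0,"wz": -0.03,"grip": 2.5},{"dx": 3.0,"dy": 10.0,"dz": -5.7,"wx": 0.0,"wy": 0.0,"wz": -0.05,"grip": 2.5},{"dx": 4.0,"dy": 14.0,"dz": -5.7,"wx": 0.0,"wy": 0.0,"wz": -0.07,"grip": 2.5},{"dx": 5.0,"dy": 18.0,"dz": -5.7,"wx": 0.0,"wy": 0.0,"wz": -0.09,"grip": 2.5},{"dx": 6.0,"dy": 22.0,"dz": -5.7,"wx": 0.0,"wy": 0.0,"wz": -0.11,"grip": 2.5},{"dx": 7.0,"dy": 25.5,"dz": -5.7,"wx": 0.0,"wy": 0.0,"wz": -0.119,"grip": 2.5},{"dx": 7.6,"dy": 27.5,"dz": -5.7,"wx": 0.0,"wy": 0.0,"wz": -0.119,"grip": 2.5},{"dx": 7.6,"dy": 27.9,"dz": -5.7,"wx": 0.0,"wy": 0.0,"wz": -0.119,"grip": 2.5}])

```text
clock: 18.6
eef_pos: [0.4389, 0.3281, 0.1912]
tool_rot: [-0.002, 1.0, 0.0, -0.0]
ft_force: [-0.3, -0.1, -2.4]
grip_width: 0.0393
grasp_force: 61.4
```

Run:
```python
from h import *
delta(440.5,326,72.5,0.0)
```

```text
d cm [-0.16 -0.21 11.87] w [ 0.001 -0.     0.004]
```

arm_command(increments=[{"dx": -0.1,"dy": -0.2,"dz": 2.0,"wx": 0.0,"wy": 0.0,"wz": 0.0,"grip": 2.5},{"dx": -0.1,"dy": -0.2,"dz": 4.5,"wx": 0.0,"wy": 0.0,"wz": 0.0,"grip": 2.5},{"dx": -0.1,"dy": -0.2,"dz": 7.0,"wx": 0.0,"wy": 0.0,"wz": 0.0,"grip": 2.5},{"dx": -0.1,"dy": -0.2,"dz": 9.0,"wx": 0.0,"wy": 0.0,"wz": 0.0,"grip": 2.5},{"dx": -0.1,"dy": -0.2,"dz": 10.3,"wx": 0.0,"wy": 0.0,"wz": 0.0,"grip": 2.5},{"dx": -0.1,"dy": -0.2,"dz": 11.2,"wx": 0.0,"wy": 0.0,"wz": 0.0,"grip": 2.5},{"dx": -0.1,"dy": -0.2,"dz": 11.6,"wx": 0.0,"wy": 0.0,"wz": 0.0,"grip": 2.5},{"dx": -0.1,"dy": -0.2,"dz": 11.7,"wx": 0.0,"wy": 0.0,"wz": 0.0,"grip": 2.5},{"dx": -0.1,"dy": -0.2,"dz": 11.7,"wx": 0.0,"wy": 0.0,"wz": 0.0,"grip": 2.5}])

```text
clock: 19.5
eef_pos: [0.4412, 0.3236, 0.0751]
tool_rot: [0.0, 1.0, 0.0, 0.0]
ft_force: [0.8, -0.1, -2.6]
grip_width: 0.0395
grasp_force: 61.5
```

arm_command(increments=[{"dx": 0.0,"dy": 0.0,"dz": 0.05,"wx": 0.0,"wy": 0.0,"wz": 0.0,"grip": 2.5},{"dx": 0.0,"dy": 0.0,"dz": 0.1,"wx": 0.0,"wy": 0.0,"wz": 0.0,"grip": 2.5},{"dx": 0.0,"dy": 0.0,"dz": 0.15,"wx": 0.0,"wy": 0.0,"wz": 0.0,"grip": 2.5},{"dx": 0.0,"dy": 0.0,"dz": 0.15,"wx": 0.0,"wy": 0.0,"wz": 0.0,"grip": 2.5}])

```text
clock: 19.9
eef_pos: [0.4407, 0.3236, 0.0732]
tool_rot: [-0.0, 1.0, 0.0, 0.0]
ft_force: [-0.9, 0.3, -2.1]
grip_width: 0.0396
grasp_force: 61.5
```

arm_command(increments=[{"dx": 0.0,"dy": 0.0,"dz": 0.05,"wx": 0.0,"wy": 0.0,"wz": 0.0,"grip": 2.5},{"dx": 0.0,"dy": 0.0,"dz": 0.1,"wx": 0.0,"wy": 0.0,"wz": 0.0,"grip": 2.5},{"dx": 0.0,"dy": 0.0,"dz": 0.15,"wx": 0.0,"wy": 0.0,"wz": 0.0,"grip": 2.5},{"dx": 0.0,"dy": 0.0,"dz": 0.2,"wx": 0.0,"wy": 0.0,"wz": 0.0,"grip": 2.5},{"dx": 0.0,"dy": 0.0,"dz": 0.2,"wx": 0.0,"wy": 0.0,"wz": 0.0,"grip": 2.5}])

```text
clock: 20.4
eef_pos: [0.4407, 0.3235, 0.0713]
tool_rot: [-0.0, 1.0, 0.0, 0.0]
ft_force: [-0.7, -2.2, -0.9]
grip_width: 0.0393
grasp_force: 61.7
```

arm_command(increments=[{"dx": 0.0,"dy": 0.0,"dz": 0.05,"wx": 0.0,"wy": 0.0,"wz": 0.0,"grip": 2.5},{"dx": 0.0,"dy": 0.0,"dz": 0.05,"wx": 0.0,"wy": 0.0,"wz": 0.0,"grip": 2.5}])

```text
clock: 20.6
eef_pos: [0.4407, 0.3234, 0.0713]
tool_rot: [-0.0, 1.0, 0.0, 0.0]
ft_force: [-1.1, -1.7, 5.6]
grip_width: 0.0392
grasp_force: 62.3
```

Down, so open and rise.

arm_command(increments=[{"dx": 0.0,"dy": 0.0,"dz": -0.05,"wx": 0.0,"wy": 0.0,"wz": 0.0,"grip": 4.1},{"dx": 0.0,"dy": 0.0,"dz": -0.05,"wx": 0.0,"wy": 0.0,"wz": 0.0,"grip": 4.6},{"dx": 0.0,"dy": 0.0,"dz": -0.05,"wx": 0.0,"wy": 0.0,"wz": 0.0,"grip": 6.0},{"dx": 0.0,"dy": 0.0,"dz": -0.05,"wx": 0.0,"wy": 0.0,"wz": 0.0,"grip": 8.5},{"dx": 0.0,"dy": 0.0,"dz": -0.05,"wx": 0.0,"wy": 0.0,"wz": 0.0,"grip": 8.5},{"dx": 0.0,"dy": 0.0,"dz": -0.05,"wx": 0.0,"wy": 0.0,"wz": 0.0,"grip": 8.5}])

```text
clock: 21.2
eef_pos: [0.4407, 0.3235, 0.0709]
tool_rot: [-0.0, 1.0, -0.0, -0.0]
ft_force: [0.4, 0.3, -0.5]
grip_width: 0.0849
grasp_force: 0.0
```

arm_command(increments=[{"dx": 0.0,"dy": 0.0,"dz": -1.0,"wx": 0.0,"wy": 0.0,"wz": 0.0,"grip": 8.5},{"dx": 0.0,"dy": 0.0,"dz": -3.0,"wx": 0.0,"wy": 0.0,"wz": 0.0,"grip": 8.5},{"dx": 0.0,"dy": 0.0,"dz": -6.0,"wx": 0.0,"wy": 0.0,"wz": 0.0,"grip": 8.5},{"dx": 0.0,"dy": 0.0,"dz": -10.0,"wx": 0.0,"wy": 0.0,"wz": 0.0,"grip": 8.5},{"dx": 3.0,"dy": 0.0,"dz": -13.0,"wx": 0.0,"wy": 0.0,"wz": 0.0,"grip": 8.5},{"dx": 7.0,"dy": 0.0,"dz": -13.0,"wx": 0.0,"wy": 0.0,"wz": 0.0,"grip": 8.5},{"dx": 11.0,"dy": 0.0,"dz": -13.0,"wx": 0.0,"wy": 0.0,"wz": 0.0,"grip": 8.5},{"dx": 13.0,"dy": 0.0,"dz": -13.0,"wx": 0.0,"wy": 0.0,"wz": 0.0,"grip": 8.5},{"dx": 13.0,"dy": 0.0,"dz": -13.0,"wx": 0.0,"wy": 0.0,"wz": 0.0,"grip": 8.5}])

```text
clock: 22.1
eef_pos: [0.3085, 0.3232, 0.2021]
tool_rot: [-0.002, 1.0, 0.0, 0.0]
ft_force: [0.1, -0.1, 0.4]
grip_width: 0.0857
grasp_force: 0.0
```

Run:
```python
from h import *
im,W,c=cloud('scene'); im2,W2,_=cloud('top')
cv2.imwrite('pics/s9.png',cv2.resize(im[130:290,190:460],(800,474),interpolation=2)[...,::-1])
X,Y,Z=np.moveaxis(W,-1,0); m=(abs(X-.44)<.08)&(abs(Y-.325)<.06)&(Z>.1)&(Z<.112); print('head',rect(W[m]))
r=np.hypot(X-.439,Y-.3255);print('foot',rect(W[(r<.06)&(Z>.012)&(Z<.03)]))
for w in (W,W2):
    Q=rackf(w);S,V,Z=np.moveaxis(Q,-1,0)
    for v in (103,2,-99): print(rect(Q[(abs(V*1e3-v)<48)&(S>.03)&(S<.083)&(Z>.099)&(Z<.11)]))
```

```text
head (304, array([443.9, 326.2, 105.1]), array([439.6, 325. ]), array([39.6, 72.8]), 89.4, 'pca', 179.2)
foot (429, array([447.2, 326.9,  16.5]), array([440. , 324.4]), array([76.3, 80.7]), 8.8, 'pca', 97.5)
(64, array([ 63.8, 105.9, 103. ]), array([ 62.6, 105.5]), array([23.5, 26.1]), 57.2, 'pca', 8.7)
(56, array([ 63.6,   5.2, 102.7]), array([62.7,  3.8]), array([12.2, 57.8]), 1.3, 'pca', 90.0)
(43, array([ 63.3, -95.8, 102.5]), array([ 62.3, -98.5]), array([10.1, 54. ]), 2.0, 'pca', 90.8)
(53, array([ 63.4, 101.1, 104.5]), array([ 63.2, 100.5]), array([26.2, 23.5]), 4.9, 'pca', 2.4)
(58, array([ 62.8,   1.6, 104.6]), array([63.4,  0.3]), array([11.3, 52.6]), 0.7, 'pca', 87.5)
(56, array([  63.1, -103.1,  104.9]), array([  63.2, -101.6]), array([53. ,  9.4]), 89.3, 'pca', 89.2)
```

View pics/s9.png

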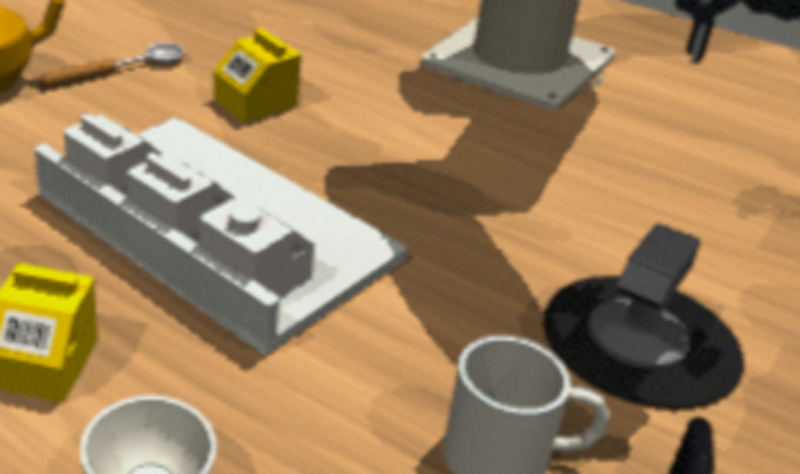

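The crop shows the three bins flush with the rail (around (190,210)), the scanner upright in the middle of the trivet at (645,310), and the gripper clear of it.

```bash
python3 -c "
from workcell import job; print(job.job_done())"
```

```text
the job is handed in; nothing more can be done
None
```

I handed in the job at about 22 s: all three bins are square and flush against the rail, the knob bin's label was scanned from about 9 cm for over two seconds, and the scanner is back standing with its whole foot on the trivet. The judging result was not shown.

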